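Third hand for clamping an optical power sensor into its V nest

TASK

Open the wooden instrument case until its lid leans back on its stop, and take out the round black power sensor. Stand it flat on the deck of the aluminium nest and push it straight into the V stop, against the spring plunger, until it sits home on both jaws. Be my third hand while I tighten the clamp: keep pressing it into the V with a steady push of about 13 N (between 8 and 20 N) for at least two seconds, finish while you are still holding and pressing it there, and leave the other things on the bench alone.

Things in the scene. Friction and masses are not known exactly. Their poses are not given: they have to be found in the camera images.
- wood_case_lid (a joint): Angle of the case's lid: 0 closed, grows as it opens, 1.92 rad (110 deg) is its stop. The lid weighs about 0.25 kg, is unlatched, turns freely about an axis along the case's x at case (y = +89, z = 37 mm), falls shut below about 1.4 rad and falls open to its stop beyond that.
- wood_case: Pine case, 119 (x) x 174 (y) x 63 mm high, fixed; origin at the centre of its underside. Lid hinge along its +y side (the robot's left), clasp and pull knob on its -y face. Lower half: rim 36 mm high, walls 8 mm, black foam inside, foam top at 32 mm; the sensor stands in a round foam well 8 mm deep at about case (0, -27) mm and, lid open, rises 14 mm above the rim.
- lid_knob (a point): Middle of the head of the steel pull knob on the lid's clasp plate: a round head 17 mm in diameter and 12 mm long on a thin neck, its axis along the lid's y, its middle 17.5 mm out from the face. With the lid shut it lies at case (0, -104, 51) mm and points to case -y; it moves on a circle of radius 193 mm about the hinge. Axes are those of the lid (x along the hinge).
- sensor_center (a point): Centre (half-way up) of the optical power sensor: a round black puck 48 mm in diameter and 26 mm high, about 0.16 kg, standing upright, flat bottom 13 mm below this point; top opening is its detector and it can be gripped across its diameter.
- nest: Aluminium base plate 114 (x) x 92 (y) x 10 mm, fixed; origin at the centre of its underside. Its top is the slick deck (friction about 0.15; what presses the sensor down still takes up a little of the push). The sensor is pushed along nest +x. A swing clamp, 64 mm high, stands at nest (44, 22) mm, its arm turned aside and reaching to y = 72 mm.
- v_stop: Rigid V stop on the nest, axes as the nest's, origin on the deck over the nest's origin: two steel jaw faces 23 mm high at 120 deg to each other, open to nest -x, from the bottom of the V at x = +13.7 mm to x = +2, y = +-20 mm at the ends of the jaws. It carries the spring plunger.
- nest_home (a point): Where the sensor's centre lies when it sits home on both jaws of the V: nest (-14, 0, 23) mm, with the sensor standing on the deck; axes as the nest's, +x is the direction to push.
- plunger (a joint): How far the brass ejector plunger in the middle of the V is pushed in (m): 0 out, 0.006 when the sensor is home (its limit is 0.008). Its 8 mm nose touches the sensor first, 6 mm before home, and pushes it out toward nest -x with 3 N at 0 rising to 6 N at 0.006, so the sensor slides back unless it is held; beyond home the jaws are rigid.
- base_clamp: Bystander: grey slotted table clamp, 26 x 75 x 17 mm, lying near the front; origin at the centre of its underside.
- filter_frame: Bystander: black square frame with an amber filter, 50 x 50 x 9 mm, lying near the front; origin at the centre of its underside.
- dropper_bottle: Bystander: amber dropper bottle, 32 mm in diameter, 105 mm high, standing at the back; origin at the centre of its underside.

How it is judged:
By the outcome, as a careful person would: the job done as asked, in the order asked, and still so for the second after the job is handed in, while the arm keeps its last pose, push and grip.
It also fails if it takes over 64 s, if anything falls off the work surface, if the arm or the gripper's body presses on something with over 40 N, if the wrist force passes 120 N, or if a joint passes its speed limit or range.

ROBOT

A 6-joint arm with a two-finger parallel gripper is mounted at the origin on a cart in front of the work surface, level with it; the furniture and walls round the work are solid. World frame = base frame: x ahead of the robot, y to its left, z up, the work surface at z = 0. Lengths are in m, angles in degrees, forces in N, time in s.
With the tool pointing down it reaches from about 0.375 to 0.9 m from the base axis. Payload 3.1 kg.
Tool frame: the origin (TCP) lies at the very end of the fingers, on their centre line; the grasp point (between the pads) lies 19 mm behind it; z points along the fingers, y is the line along which they close (so a half turn about z gives the same grasp; the last joint's range is limited). The gripper opens to 87 mm and grips with 3 to 60 N. Pads are 19 mm wide; open, the fingers measure 117 mm over their backs; the gripper's body (75 mm by 190 mm) begins 51 mm behind the grasp point.
Start: joints at [-80.758, 30.224, 82.088, -0, 67.689, -10.227], TCP at [0.208, -0.589, 0.223] pointing down, gripper open.
Joint ranges: [-176.69, 176.69], [-43.24, 126.21], [12.49, 139.97], [-82, 262], [0, 151.66], [-163.58, 163.58]. Speed limits (degrees/s): [159.86, 159.86, 180, 180, 180, 180].

INTERFACE

Orientations are given as a 3x3 rotation matrix whose columns are the frame's x, y, z axes.
In Python, from rig import bot gives the robot as it stands.
- The arm moves only by the tool move_arm, never from a script. Its argument "increments" is a list of rows, each an object with "xyz": the shift along the tool's x, y, z in mm, a list of three; "roll": the turn about the tool's z in rad; "grip": the opening in per cent of the stroke, from 0 (shut) to 100 (fully open). A call has 1 to 5 rows; each row shifts and turns the commanded pose from where the row before left it, along the tool's axes as they then stand; what a row does not reach is not made up. A row lasts 1/12 s, in which the tool goes at most 41.7 mm and 7.16 degrees, less where a joint would pass 70% of its speed; a pose out of reach is approached as far as the arm can. A call is refused whole if a number of a shift passes 41.7 or a number of a turn 0.125, either way. A call with a gripper value outside its range is refused whole. The fingers move at their own pace and stop on an object; the grip force is fixed at half the most. Time passes only in rows, so rows that do not move let the fingers close. It gives the time, the measured TCP pose, the force, the opening and the grip force at its end, in the units of the state.
- bot.read_state(): the state, without advancing time (a new reading comes with each control period).
- bot.capture(name): name is "scene" or "top"; returns (picture, depth): 420x560x3 uint8, red, green, blue; 420x560 float32, m along the optical axis (not along the pixel's ray), 0 where there is no reading.
- bot.camera_model(name): a dict with "intrinsics" (3x3 intrinsics, pixels), "rvec" (rotation vector, rad) and "tvec" (3), from world to camera coordinates, as OpenCV has them. Camera axes: x right, y down, z forward; pixel columns grow to the right and rows downward; lengths in m; the calibration is good to about 2 mm. A picture is of the moment at which its call begins. camera_model takes no time and is no camera call.
- bot.hand_in(): hands the job in; it is judged then, once.
Trained networks look in the newest picture that a camera, given by its name, has taken for a name from the list of things; names that differ only in an ending like _2 or _b are one class to them, and where a whole thing is asked for, a point or a joint stands for the part that bears it (a point fixed in the world has none). Each returns a list of dicts, best first, with "conf" (0 to 1); they miss things now and then, are a little off and sometimes report something else, mostly with a low value. They report only what shows in the picture. A call takes as long as a camera call.
- bot.spot_in(label, camera): "at" ([x, y, z] in m, in the coordinates of the camera as it stood for that picture, good to about 4 mm: the middle of the surface that is visible of it).
- bot.trace(label, camera): "mask" (420x560 bool, what is visible of it).
The state is a dict: "time_s": time; "joint_positions": joint angles; "qvel": joint speeds; "tau": joint torques, N m; "position": TCP position; "tcp_rot": TCP orientation; "force": force on the tool from outside, world axes, zero at the start; "moment": the same for the moment, N m; "opening": opening from 0.0 (shut) to 1.0 (fully open); "grasp_force": force on a finger pad.
Only numpy, scipy, OpenCV 4.12 (cv2) and the standard library are available. Lean on these libraries where they do the work, as an engineer would, in place of code of your own. Each camera call takes 0.05 s, during which the arm holds its last target. There are 200 camera calls.

## Working session

There is one attempt and no reset: what is moved stays moved. The work goes in short steps, Python scripts to look and compute and a tool call to move; the robot and the scene stay as the last step left them, time stands still between calls to the robot, and variables do not carry over. Pictures are saved under pics/ and viewed, at most 10 in all, crops included, and the job is handed in when it is done.

Besides the shell and the picture viewer there is one more tool, called after "Request:" as name(argument=value, ...), one argument or row to a line, values as JSON. move_arm: Moves the arm, as the interface text tells. Its arguments: {"type":"object","properties":{"increments":{"type":"array"}},"required":["increments"]}

```bash
mkdir -p pics
cat > h.py <<'E'
import numpy as np,cv2
from rig import bot
np.set_printoptions(precision=4,suppress=True)
def cam(n):
    m=bot.camera_model(n);R=cv2.Rodrigues(np.array(m["rvec"],float))[0];return np.array(m["intrinsics"]),R,np.array(m["tvec"],float).ravel()
def w(p,n):
    K,R,t=cam(n);return R.T@(np.array(p)-t)
def cloud(d,n):
    K,R,t=cam(n);v,u=np.mgrid[:420,:560]
    P=np.stack([(u-K[0,2])/K[0,0]*d,(v-K[1,2])/K[1,1]*d,d],-1)
    return (P-t)@R
def save(im,f): cv2.imwrite("pics/"+f,im[:,:,::-1])
E
python3 - <<'E'
from h import *
for n in("scene","top"):
    im,d=bot.capture(n);save(im,n+"0.png");np.save(n+"0.npy",cloud(d,n))
    K,R,t=cam(n);print(n,-R.T@t)
    for l in("wood_case","lid_knob","nest","v_stop","plunger","base_clamp","filter_frame","dropper_bottle"):
        r=bot.spot_in(l,n)
        print(l,[(round(x["conf"],2),w(x["at"],n)) for x in r[:2]])
s=bot.read_state();print(s["tcp_rot"],s["position"],s["force"],s["time_s"])
E
```

```text
scene [0.2519 0.5808 0.5747]
wood_case [(0.79, array([0.4845, 0.0998, 0.0665])), (0.3, array([ 0.3608, -0.0594,  0.0098]))]
lid_knob [(0.66, array([0.4927, 0.0892, 0.0612]))]
nest [(0.79, array([ 0.4896, -0.1696,  0.0106]))]
v_stop [(0.66, array([ 0.5225, -0.1683,  0.0319]))]
plunger [(0.43, array([0.4868, 0.0911, 0.0647])), (0.41, array([ 0.5195, -0.1645,  0.0369]))]
base_clamp [(0.71, array([ 0.5228, -0.1671,  0.0363])), (0.62, array([ 0.3695, -0.143 ,  0.0083]))]
filter_frame [(0.84, array([ 0.3604, -0.0612,  0.0054])), (0.31, array([ 0.3683, -0.144 ,  0.0106]))]
dropper_bottle [(0.75, array([0.4935, 0.0911, 0.0648])), (0.6, array([ 0.6939, -0.0563,  0.0468]))]
top [ 0.4469 -0.0226  0.9098]
wood_case [(0.69, array([0.493 , 0.0629, 0.0636])), (0.47, array([ 0.5302, -0.1813,  0.0391]))]
lid_knob [(0.88, array([0.4927, 0.0676, 0.0627])), (0.7, array([ 0.3669, -0.0581,  0.0132]))]
nest [(0.85, array([ 0.4895, -0.1897,  0.0081]))]
v_stop []
plunger []
base_clamp [(0.78, array([ 0.3684, -0.1473,  0.0101])), (0.22, array([0.4935, 0.0632, 0.0604]))]
filter_frame [(0.77, array([ 0.3657, -0.0599,  0.0077]))]
dropper_bottle [(0.61, array([ 0.6935, -0.0617,  0.0503]))]
[[ 0.9428  0.3333  0.    ]
 [ 0.3333 -0.9428  0.    ]
 [ 0.      0.     -1.    ]] [ 0.2083 -0.5892  0.2226] [ 0.7213 -0.6088 -1.0851] 0.9
```

View pics/scene0.png

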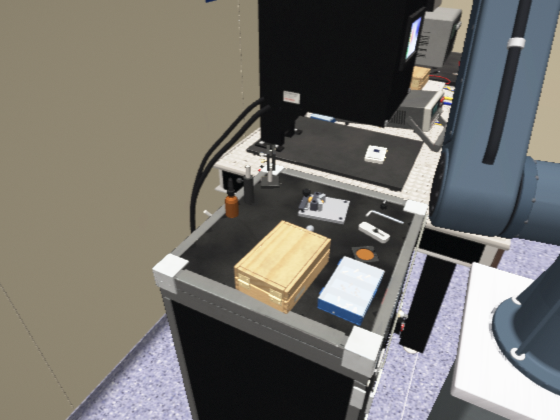

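View pics/top0.png

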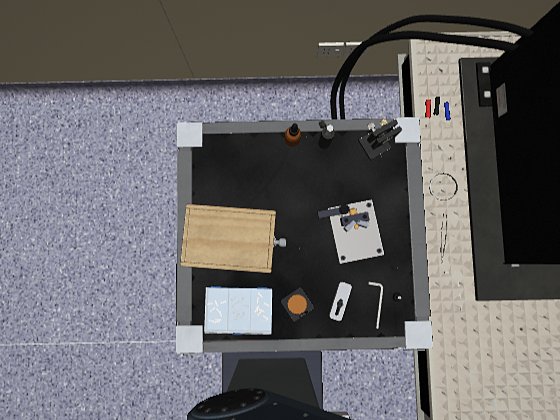

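Run:
```python
from h import *
P=np.load("top0.npy").reshape(-1,3)
def rect(sel,n):
    Q=P[sel][:,:2];print(n,len(Q),cv2.minAreaRect((Q*1000).astype(np.float32)),np.median(P[sel][:,2]))
x,y,z=P.T
rect((z>.055)&(z<.075)&(x>.38)&(x<.6)&(y>-.06)&(y<.2),"lid")
rect((z>.037)&(z<.058)&(x>.38)&(x<.6)&(y>-.09)&(y<-.02),"knob")
rect((z>.005)&(z<.016)&(x>.41)&(x<.6)&(y>-.27)&(y<-.1),"nest")
rect((z>.027)&(z<.042)&(x>.41)&(x<.6)&(y>-.27)&(y<-.1),"vtop")
rect((z>.045)&(z<.09)&(x>.41)&(x<.6)&(y>-.27)&(y<-.05),"clamp")
P=np.load("scene0.npy").reshape(-1,3);x,y,z=P.T
rect((z>.055)&(z<.075)&(x>.38)&(x<.6)&(y>-.05)&(y<.2),"lid s")
rect((z>.005)&(z<.016)&(x>.41)&(x<.6)&(y>-.27)&(y<-.1),"nest s")
```

```text
lid 5670 ((492.7679443359375, 55.969032287597656), (195.23159790039062, 118.05281066894531), 84.6579360961914) 0.06316070483447869
knob 62 ((506.5198974609375, -30.885948181152344), (21.0665225982666, 61.85536193847656), 89.03512573242188) 0.05454704080608076
nest 1997 ((501.44580078125, -196.52090454101562), (160.4762420654297, 140.69345092773438), 72.06864166259766) 0.009966779030189074
vtop 386 ((525.4046020507812, -160.84933471679688), (41.09154510498047, 93.54317474365234), 10.029867172241211) 0.03275915293955403
clamp 197 ((539.9273071289062, -135.45977783203125), (19.809804916381836, 57.70403289794922), 15.483428955078125) 0.04772731807724522
lid s 3866 ((494.24237060546875, 56.30335235595703), (195.2906951904297, 118.35558319091797), 84.34524536132812) 0.06273551688439422
nest s 734 ((506.6448669433594, -184.5510711669922), (113.0751724243164, 95.85935974121094), 10.045064926147461) 0.009714403182036055
```

The case is at the left of the top view (px 186-275, 205-272) and its knob is at (281,242). The nest is at (357,231), with the V and clamp toward image-up, which is world +x. Next I'll refine these fits and check for obstacles along the path.

Run:
```python
from h import *
for n in("top","scene"):
    bot.capture(n)
    P=np.load(n+"0.npy")
    for l in("wood_case","nest"):
        r=bot.trace(l,n)
        if not r: continue
        m=r[0]["mask"];Q=P[m]
        z0=.063 if l=="wood_case" else .010
        Q=Q[abs(Q[:,2]-z0)<.005]
        im=np.float32(Q[:,:2]*1000)
        # drop outliers: keep dense cells
        g=np.zeros((900,1200),np.uint8)
        for x,y in im: cv2.circle(g,(int(x),int(y+500)),2,255,-1)
        g=cv2.morphologyEx(g,cv2.MORPH_OPEN,np.ones((25,25),np.uint8) if l=="wood_case" else np.ones((9,9),np.uint8))
        c=np.argwhere(g)[:,::-1].astype(np.float32)
        rr=cv2.minAreaRect(c);print(n,l,r[0]["conf"],rr,"subtract y 500; -4 dilation")
P=np.load("top0.npy")
print("knob px",P[238:248:3,276:288:2])
Q=P.reshape(-1,3);Q=Q[(Q[:,2]>.1)]
for y0 in np.arange(-.7,.3,.1):
    q=Q[(Q[:,1]>y0)&(Q[:,1]<y0+.1)&(Q[:,0]>.1)]
    if len(q):print(y0,len(q),q.min(0),q.max(0))
```

```text
top nest 0.66 ((504.5080261230469, 315.45599365234375), (116.0072250366211, 94.80928802490234), 10.30484676361084) subtract y 500; -4 dilation
scene wood_case 0.71 ((490.5, 634.0), (40.0, 95.0), 90.0) subtract y 500; -4 dilation
scene nest 0.76 ((0.0, 0.0), (0.0, 0.0), 0.0) subtract y 500; -4 dilation
knob px [[[ 0.4957 -0.024   0.0004]
  [ 0.4955 -0.0281  0.0039]
  [ 0.4955 -0.0321  0.0022]
  [ 0.4955 -0.0362  0.0004]
  [ 0.4956 -0.0404 -0.003 ]
  [ 0.4952 -0.0443  0.0028]]

 [[ 0.4871 -0.0238  0.0542]
  [ 0.4871 -0.0277  0.052 ]
  [ 0.4868 -0.0314  0.0576]
  [ 0.4867 -0.0352  0.0579]
  [ 0.4866 -0.039   0.059 ]
  [ 0.4892 -0.0442  0.0006]]

 [[ 0.4816 -0.0237  0.0488]
  [ 0.4814 -0.0275  0.053 ]
  [ 0.4811 -0.0313  0.0576]
  [ 0.481  -0.0351  0.0576]
  [ 0.481  -0.0389  0.0576]
  [ 0.4832 -0.0441 -0.0002]]

 [[ 0.4775 -0.0237 -0.0004]
  [ 0.4774 -0.0277  0.0003]
  [ 0.4774 -0.0318 -0.002 ]
  [ 0.4755 -0.0351  0.0523]
  [ 0.4771 -0.0398  0.0025]
  [ 0.4771 -0.044  -0.001 ]]]
-0.6 216 [ 0.8543 -0.5038  0.1008] [ 0.8685 -0.5002  0.2095]
-0.5 14526 [ 0.4329 -0.4997  0.1002] [ 0.8919 -0.4025  0.3477]
-0.30000000000000004 330 [ 0.6611 -0.2582  0.1002] [ 0.7036 -0.2002  0.1097]
-0.20000000000000007 43 [ 0.6843 -0.1993  0.1   ] [ 0.6973 -0.1221  0.1071]
-0.10000000000000009 2357 [ 0.2646 -0.0981  0.1001] [ 0.7021 -0.      0.9098]
-1.1102230246251565e-16 1813 [0.2446 0.     0.2223] [0.2695 0.0995 0.3684]
0.09999999999999987 2 [0.2457 0.1003 0.2774] [0.2466 0.1006 0.2826]
```

Request:
move_arm(
  increments=[
    {"xyz": [23,-30,0],"roll": 0,"grip": 55},
    {"xyz": [23,-30,0],"roll": 0,"grip": 55},
    {"xyz": [23,-30,0],"roll": 0,"grip": 55},
    {"xyz": [23,-30,0],"roll": 0,"grip": 55},
    {"xyz": [23,-30,0],"roll": 0,"grip": 55},
  ],
)

```text
time_s: 1.62
position: [0.267, -0.4079, 0.2226]
tcp_rot: [[0.943, 0.333, 0.0], [0.333, -0.943, -0.0], [0.0, 0.0, -1.0]]
force: [1.3, -0.2, 0.1]
opening: 0.708
grasp_force: 0.0
```

Request:
move_arm(
  increments=[
    {"xyz": [23,-30,0],"roll": 0,"grip": 55},
    {"xyz": [23,-30,0],"roll": 0,"grip": 55},
    {"xyz": [23,-30,0],"roll": 0,"grip": 55},
    {"xyz": [0,0,0],"roll": -0.114,"grip": 55},
    {"xyz": [0,0,0],"roll": -0.114,"grip": 55},
  ],
)

```text
time_s: 2.03
position: [0.3022, -0.299, 0.2228]
tcp_rot: [[0.838, 0.545, -0.0], [0.545, -0.838, 0.0], [0.0, -0.0, -1.0]]
force: [-0.3, -0.5, 0.5]
opening: 0.553
grasp_force: 0.0
```

Request:
move_arm(
  increments=[
    {"xyz": [0,0,0],"roll": -0.114,"grip": 55},
    {"xyz": [0,0,0],"roll": -0.114,"grip": 55},
    {"xyz": [0,0,0],"roll": -0.114,"grip": 55},
    {"xyz": [0,0,0],"roll": -0.114,"grip": 55},
    {"xyz": [0,0,0],"roll": -0.114,"grip": 55},
  ],
)

```text
time_s: 2.45
position: [0.3019, -0.3017, 0.2228]
tcp_rot: [[0.414, 0.91, 0.0], [0.91, -0.414, -0.001], [-0.0, 0.001, -1.0]]
force: [-0.4, -0.5, -0.2]
opening: 0.546
grasp_force: 0.0
```

Request:
move_arm(
  increments=[
    {"xyz": [0,0,0],"roll": -0.114,"grip": 55},
    {"xyz": [0,0,0],"roll": -0.114,"grip": 55},
    {"xyz": [0,0,0],"roll": -0.114,"grip": 55},
    {"xyz": [0,0,0],"roll": 0,"grip": 55},
  ],
)

```text
time_s: 2.78
position: [0.3019, -0.3018, 0.2227]
tcp_rot: [[0.089, 0.996, 0.0], [0.996, -0.089, -0.001], [-0.001, 0.0, -1.0]]
force: [-0.6, 0.5, -0.3]
opening: 0.55
grasp_force: 0.0
```

Request:
move_arm(
  increments=[
    {"xyz": [31,17.5,8],"roll": 0,"grip": 55},
    {"xyz": [31,17.5,8],"roll": 0,"grip": 55},
    {"xyz": [31,17.5,8],"roll": 0,"grip": 55},
    {"xyz": [31,17.5,8],"roll": 0,"grip": 55},
    {"xyz": [31,17.5,8],"roll": 0,"grip": 55},
  ],
)

```text
time_s: 3.2
position: [0.4039, -0.1541, 0.1824]
tcp_rot: [[0.095, 0.995, 0.001], [0.995, -0.095, -0.0], [-0.0, 0.001, -1.0]]
force: [0.6, -1.1, 0.5]
opening: 0.55
grasp_force: 0.0
```

Request:
move_arm(
  increments=[
    {"xyz": [31,17.5,15],"roll": 0,"grip": 55},
    {"xyz": [31,17.5,15],"roll": 0,"grip": 55},
    {"xyz": [31,17.5,15],"roll": 0,"grip": 55},
    {"xyz": [31,17.5,15],"roll": 0,"grip": 55},
    {"xyz": [0,0,0],"roll": 0,"grip": 55},
  ],
)

```text
time_s: 3.62
position: [0.486, -0.0336, 0.1205]
tcp_rot: [[0.089, 0.996, -0.0], [0.996, -0.089, 0.002], [0.002, -0.001, -1.0]]
force: [0.1, -0.3, -0.2]
opening: 0.552
grasp_force: 0.0
```

Request:
move_arm(
  increments=[
    {"xyz": [-3,-2.5,30],"roll": 0,"grip": 55},
    {"xyz": [0,0,30],"roll": 0,"grip": 55},
    {"xyz": [0,0,19],"roll": 0,"grip": 55},
    {"xyz": [0,0,0],"roll": 0,"grip": 10},
    {"xyz": [0,0,0],"roll": 0,"grip": 10},
  ],
)

```text
time_s: 4.03
position: [0.4807, -0.0411, 0.0432]
tcp_rot: [[0.093, 0.996, -0.002], [0.996, -0.093, 0.001], [0.0, -0.002, -1.0]]
force: [-0.1, -0.9, 0.7]
opening: 0.471
grasp_force: 0.0
```

Request:
move_arm(
  increments=[
    {"xyz": [0,0,0],"roll": 0,"grip": 10},
    {"xyz": [0,0,0],"roll": 0,"grip": 10},
    {"xyz": [0,0,0],"roll": 0,"grip": 10},
    {"xyz": [0,0,0],"roll": 0,"grip": 10},
  ],
)

```text
time_s: 4.37
position: [0.485, -0.0418, 0.0451]
tcp_rot: [[0.092, 0.996, 0.009], [0.996, -0.092, -0.002], [-0.001, 0.009, -1.0]]
force: [5.3, 2.7, -1.0]
opening: 0.186
grasp_force: 11.2
```

Request:
move_arm(
  increments=[
    {"xyz": [0,0,0],"roll": 0,"grip": 30},
    {"xyz": [3,1.5,3],"roll": 0,"grip": 30},
    {"xyz": [0,0,0],"roll": 0,"grip": 30},
    {"xyz": [0,0,0],"roll": 0,"grip": 30},
  ],
)

```text
time_s: 4.7
position: [0.4821, -0.0376, 0.0404]
tcp_rot: [[0.09, 0.996, -0.002], [0.996, -0.09, 0.0], [0.0, -0.002, -1.0]]
force: [0.4, -0.8, -0.5]
opening: 0.288
grasp_force: 0.0
```

Request:
move_arm(
  increments=[
    {"xyz": [0,0,0],"roll": 0,"grip": 5},
    {"xyz": [0,0,0],"roll": 0,"grip": 5},
    {"xyz": [0,0,0],"roll": 0,"grip": 5},
    {"xyz": [0,0,0],"roll": 0,"grip": 5},
  ],
)

```text
time_s: 5.03
position: [0.4854, -0.0382, 0.0408]
tcp_rot: [[0.092, 0.996, 0.005], [0.996, -0.092, -0.001], [-0.0, 0.005, -1.0]]
force: [4.4, 3.6, -1.0]
opening: 0.17
grasp_force: 30.0
```

```bash
python3 -c "
import numpy as np
r=np.hypot(193,14);p0=np.pi-np.arctan2(14,193)
t=np.arange(0,24)*.08;y=r*np.cos(p0-t);z=r*np.sin(p0-t)
for i in range(23):print(i+1,round(t[i+1],2),round(y[i+1]-y[i],1),round(-(z[i+1]-z[i]),1), round(y[i+1]-y[0]),round(z[i+1]-z[0]))"
```

```text
1 0.08 1.7 -15.4 2 15
2 0.16 3.0 -15.2 5 31
3 0.24 4.2 -14.9 9 45
4 0.32 5.3 -14.5 14 60
5 0.4 6.5 -14.1 21 74
6 0.48 7.6 -13.5 28 88
7 0.56 8.6 -12.8 37 100
8 0.64 9.6 -12.1 47 112
9 0.72 10.6 -11.3 57 124
10 0.8 11.4 -10.4 69 134
11 0.88 12.2 -9.5 81 144
12 0.96 13.0 -8.5 94 152
13 1.04 13.6 -7.4 107 160
14 1.12 14.1 -6.3 122 166
15 1.2 14.6 -5.1 136 171
16 1.28 15.0 -4.0 151 175
17 1.36 15.2 -2.7 166 178
18 1.44 15.4 -1.5 182 179
19 1.52 15.5 -0.3 197 179
20 1.6 15.4 1.0 213 179
21 1.68 15.3 2.2 228 176
22 1.76 15.1 3.4 243 173
23 1.84 14.8 4.6 258 168
```

Request:
move_arm(
  increments=[
    {"xyz": [1.7,0,-15.4],"roll": 0,"grip": 5},
    {"xyz": [3,0,-15.2],"roll": 0,"grip": 5},
    {"xyz": [4.2,0,-14.9],"roll": 0,"grip": 5},
    {"xyz": [5.3,0,-14.5],"roll": 0,"grip": 5},
  ],
)

```text
time_s: 5.37
position: [0.4868, -0.0236, 0.1013]
tcp_rot: [[0.092, 0.996, 0.005], [0.996, -0.092, 0.0], [0.001, 0.005, -1.0]]
force: [5.7, 4.6, -4.1]
opening: 0.169
grasp_force: 30.0
```

Request:
move_arm(
  increments=[
    {"xyz": [6.5,0,-14.1],"roll": 0,"grip": 5},
    {"xyz": [7.6,0,-13.5],"roll": 0,"grip": 5},
    {"xyz": [8.6,0,-12.8],"roll": 0,"grip": 5},
    {"xyz": [9.6,0,-12.1],"roll": 0,"grip": 5},
    {"xyz": [10.6,0,-11.3],"roll": 0,"grip": 5},
  ],
)

```text
time_s: 5.78
position: [0.4909, 0.0196, 0.1651]
tcp_rot: [[0.092, 0.996, 0.006], [0.996, -0.092, 0.001], [0.002, 0.006, -1.0]]
force: [7.4, 4.4, -7.0]
opening: 0.173
grasp_force: 30.0
```

Request:
move_arm(
  increments=[
    {"xyz": [11.4,0,-10.4],"roll": 0,"grip": 5},
    {"xyz": [12.2,0,-9.5],"roll": 0,"grip": 5},
    {"xyz": [13,0,-8.5],"roll": 0,"grip": 5},
    {"xyz": [13.6,0,-7.4],"roll": 0,"grip": 5},
  ],
)

```text
time_s: 6.12
position: [0.4958, 0.0698, 0.2004]
tcp_rot: [[0.092, 0.996, 0.007], [0.996, -0.092, 0.001], [0.002, 0.007, -1.0]]
force: [8.0, 2.6, -11.4]
opening: 0.171
grasp_force: 30.0
```

Request:
move_arm(
  increments=[
    {"xyz": [14.1,-0.5,-5.8],"roll": 0,"grip": 5},
    {"xyz": [14.6,-0.5,-4.7],"roll": 0,"grip": 5},
    {"xyz": [15,0,-3.6],"roll": 0,"grip": 5},
    {"xyz": [15.2,0,-2.5],"roll": 0,"grip": 5},
    {"xyz": [15.4,0,-1.3],"roll": 0,"grip": 5},
  ],
)

```text
time_s: 6.53
position: [0.5029, 0.1429, 0.2191]
tcp_rot: [[0.091, 0.996, 0.01], [0.996, -0.091, -0.001], [-0.0, 0.01, -1.0]]
force: [9.2, -1.8, -4.4]
opening: 0.17
grasp_force: 30.0
```

Request:
move_arm(
  increments=[
    {"xyz": [15.5,0,-0.2],"roll": 0,"grip": 5},
    {"xyz": [15.4,0,1.2],"roll": 0,"grip": 5},
    {"xyz": [15.3,0,2.4],"roll": 0,"grip": 5},
    {"xyz": [15.1,0,3.6],"roll": 0,"grip": 5},
  ],
)

```text
time_s: 6.87
position: [0.5088, 0.2042, 0.2122]
tcp_rot: [[0.091, 0.996, 0.011], [0.996, -0.091, -0.001], [0.0, 0.011, -1.0]]
force: [8.8, -2.7, -2.7]
opening: 0.169
grasp_force: 30.0
```

Request:
move_arm(
  increments=[
    {"xyz": [14.8,0,4.7],"roll": 0,"grip": 5},
    {"xyz": [9,0,3.5],"roll": 0,"grip": 5},
    {"xyz": [0,0,0],"roll": 0,"grip": 35},
    {"xyz": [0,0,0],"roll": 0,"grip": 35},
    {"xyz": [0,0,0],"roll": 0,"grip": 35},
  ],
)

```text
time_s: 7.28
position: [0.5062, 0.2277, 0.2028]
tcp_rot: [[0.091, 0.996, -0.0], [0.996, -0.091, -0.0], [-0.0, -0.0, -1.0]]
force: [0.7, -0.1, 0.1]
opening: 0.306
grasp_force: 0.4
```

Request:
move_arm(
  increments=[
    {"xyz": [0,0,-15],"roll": 0,"grip": 40},
    {"xyz": [0,0,-30],"roll": 0,"grip": 65},
    {"xyz": [0,0,0],"roll": 0,"grip": 65},
  ],
)

```text
time_s: 7.53
position: [0.5078, 0.2279, 0.2518]
tcp_rot: [[0.091, 0.996, 0.006], [0.996, -0.091, 0.001], [0.002, 0.005, -1.0]]
force: [0.7, 0.1, 0.6]
opening: 0.469
grasp_force: 0.0
```

Run:
```python
from h import *
for n in("top","scene"):
    im,d=bot.capture(n);save(im,n+"1.png");np.save(n+"1.npy",cloud(d,n))
    for l in("sensor_center","wood_case_lid","lid_knob"):
        r=bot.spot_in(l,n)
        print(n,l,[(round(x["conf"],2),w(x["at"],n)) for x in r[:3]])
P=np.load("top1.npy").reshape(-1,3);x,y,z=P.T
s=(z>.045)&(z<.056)&(x>.43)&(x<.56)&(y>-.02)&(y<.1)
Q=P[s];print(len(Q),cv2.minEnclosingCircle(np.float32(Q[:,:2]*1000)),np.median(Q,0))
```

```text
top sensor_center [(0.64, array([0.4875, 0.0387, 0.0469]))]
top wood_case_lid [(0.45, array([ 0.3659, -0.0579,  0.0116]))]
top lid_knob [(0.76, array([0.5083, 0.2077, 0.1211]))]
scene sensor_center [(0.82, array([0.4867, 0.0521, 0.0438]))]
scene wood_case_lid [(0.65, array([0.4974, 0.2215, 0.1588]))]
scene lid_knob [(0.73, array([0.4964, 0.2248, 0.159 ]))]
432 ((489.74957275390625, 38.4898681640625), 24.17650604248047) [0.4902 0.0393 0.0484]
```

View pics/top1.png

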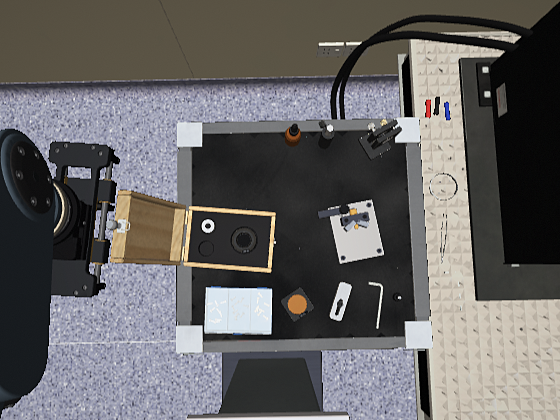

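View pics/scene1.png

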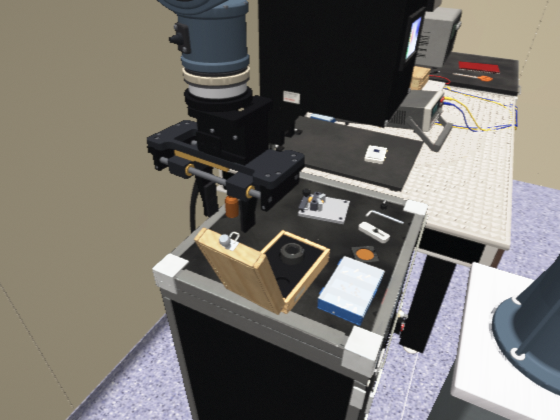

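The lid now leans back on the left (px 115-185, 190-265) with the case open. The sensor is the black disc at px (244,240), and its measured radius of 24.2 mm and top at 49 mm match the given sizes.

Request:
move_arm(
  increments=[
    {"xyz": [-38,0,0],"roll": 0,"grip": 67},
    {"xyz": [-38,0,0],"roll": 0,"grip": 67},
    {"xyz": [-38,0,0],"roll": 0,"grip": 67},
    {"xyz": [-38,0,10],"roll": 0,"grip": 67},
    {"xyz": [-38,0,10],"roll": 0,"grip": 67},
  ],
)

```text
time_s: 8.35
position: [0.4888, 0.037, 0.2277]
tcp_rot: [[0.09, 0.996, 0.001], [0.996, -0.09, -0.0], [-0.0, 0.001, -1.0]]
force: [0.8, -0.8, 0.1]
opening: 0.669
grasp_force: 0.0
```

Request:
move_arm(
  increments=[
    {"xyz": [0,0,38],"roll": 0,"grip": 67},
    {"xyz": [0,0,38],"roll": 0,"grip": 67},
    {"xyz": [0,0,38],"roll": 0,"grip": 67},
    {"xyz": [0,0,10],"roll": 0,"grip": 67},
    {"xyz": [0,0,0],"roll": 0,"grip": 67},
  ],
)

```text
time_s: 8.77
position: [0.486, 0.0385, 0.1003]
tcp_rot: [[0.092, 0.996, -0.009], [0.996, -0.092, 0.001], [0.0, -0.009, -1.0]]
force: [-0.8, 0.6, -0.2]
opening: 0.669
grasp_force: 0.0
```

Request:
move_arm(
  increments=[
    {"xyz": [0,3,20],"roll": 0,"grip": 67},
    {"xyz": [0,0,15],"roll": 0,"grip": 67},
    {"xyz": [0,0,8],"roll": 0,"grip": 67},
    {"xyz": [0,0,0],"roll": 0,"grip": 67},
  ],
)

```text
time_s: 9.1
position: [0.4916, 0.0384, 0.0602]
tcp_rot: [[0.091, 0.996, -0.002], [0.996, -0.091, 0.0], [0.0, -0.002, -1.0]]
force: [0.1, 0.0, -0.6]
opening: 0.669
grasp_force: 0.0
```

Request:
move_arm(
  increments=[
    {"xyz": [0,0,12],"roll": 0,"grip": 67},
    {"xyz": [0,0,11],"roll": 0,"grip": 67},
    {"xyz": [0,0,0],"roll": 0,"grip": 67},
    {"xyz": [0,0,0],"roll": 0,"grip": 67},
  ],
)

```text
time_s: 9.43
position: [0.4923, 0.0382, 0.0386]
tcp_rot: [[0.091, 0.996, 0.001], [0.996, -0.091, -0.0], [-0.0, 0.001, -1.0]]
force: [-0.5, -0.4, 1.0]
opening: 0.675
grasp_force: 0.0
```

Request:
move_arm(
  increments=[
    {"xyz": [0,0,0],"roll": 0,"grip": 45},
    {"xyz": [0,0,0],"roll": 0,"grip": 45},
    {"xyz": [0,0,0],"roll": 0,"grip": 45},
    {"xyz": [0,0,0],"roll": 0,"grip": 45},
    {"xyz": [0,0,0],"roll": 0,"grip": 45},
  ],
)

```text
time_s: 9.85
position: [0.4925, 0.0382, 0.0387]
tcp_rot: [[0.091, 0.996, 0.001], [0.996, -0.091, -0.0], [-0.0, 0.001, -1.0]]
force: [-1.0, 0.2, 5.8]
opening: 0.526
grasp_force: 30.0
```

Request:
move_arm(
  increments=[
    {"xyz": [0,0,-8],"roll": 0,"grip": 45},
    {"xyz": [0,0,-20],"roll": 0,"grip": 45},
    {"xyz": [0,0,-30],"roll": 0,"grip": 45},
    {"xyz": [0,0,-30],"roll": 0,"grip": 45},
    {"xyz": [0,0,-20],"roll": 0,"grip": 45},
  ],
)

```text
time_s: 10.27
position: [0.4923, 0.0382, 0.1482]
tcp_rot: [[0.091, 0.996, 0.002], [0.996, -0.091, -0.0], [-0.0, 0.002, -1.0]]
force: [1.2, -0.3, -2.0]
opening: 0.531
grasp_force: 30.0
```

Request:
move_arm(
  increments=[
    {"xyz": [-20,0,0],"roll": 0,"grip": 45},
    {"xyz": [-35,0,0],"roll": 0,"grip": 45},
    {"xyz": [-35,0,0],"roll": 0,"grip": 45},
    {"xyz": [-35,0,0],"roll": 0,"grip": 45},
    {"xyz": [-35,0,0],"roll": 0,"grip": 45},
  ],
)

```text
time_s: 10.68
position: [0.4767, -0.1222, 0.1462]
tcp_rot: [[0.09, 0.996, -0.0], [0.996, -0.09, 0.0], [0.0, -0.0, -1.0]]
force: [0.8, -0.3, -2.5]
opening: 0.526
grasp_force: 30.0
```

Request:
move_arm(
  increments=[
    {"xyz": [-35,0,0],"roll": 0,"grip": 45},
    {"xyz": [-24,0,0],"roll": 0,"grip": 45},
    {"xyz": [-10,0,0],"roll": 0,"grip": 45},
    {"xyz": [0,0,0],"roll": 0.1,"grip": 45},
    {"xyz": [0,0,0],"roll": 0.12,"grip": 45},
  ],
)

```text
time_s: 11.1
position: [0.4705, -0.1901, 0.1458]
tcp_rot: [[0.313, 0.95, -0.001], [0.95, -0.313, 0.001], [0.001, -0.001, -1.0]]
force: [-0.9, -0.0, -1.5]
opening: 0.528
grasp_force: 30.0
```

Request:
move_arm(
  increments=[
    {"xyz": [0,0,0],"roll": 0.12,"grip": 45},
    {"xyz": [0,0,0],"roll": 0.12,"grip": 45},
    {"xyz": [0,0,0],"roll": 0.12,"grip": 45},
    {"xyz": [0,0,0],"roll": 0.12,"grip": 45},
    {"xyz": [0,0,0],"roll": 0.12,"grip": 45},
  ],
)

```text
time_s: 11.52
position: [0.4706, -0.1886, 0.1458]
tcp_rot: [[0.793, 0.609, -0.001], [0.609, -0.793, 0.001], [-0.0, -0.002, -1.0]]
force: [0.7, -0.9, -1.3]
opening: 0.528
grasp_force: 30.0
```

Request:
move_arm(
  increments=[
    {"xyz": [0,0,0],"roll": 0.12,"grip": 45},
    {"xyz": [0,0,0],"roll": 0.12,"grip": 45},
    {"xyz": [0,0,0],"roll": 0.12,"grip": 45},
    {"xyz": [0,0,0],"roll": 0.12,"grip": 45},
    {"xyz": [0,0,0],"roll": 0,"grip": 45},
  ],
)

```text
time_s: 11.93
position: [0.4707, -0.1887, 0.1458]
tcp_rot: [[0.984, 0.177, -0.001], [0.177, -0.984, 0.001], [-0.001, -0.001, -1.0]]
force: [-0.2, 0.2, -2.0]
opening: 0.53
grasp_force: 30.0
```

Run:
```python
from h import *
s=bot.read_state();R=np.array(s["tcp_rot"]);p=np.array(s["position"])
print(p,np.degrees(np.arctan2(R[1,0],R[0,0])),s["force"],s["moment"],s["joint_positions"])
im,d=bot.capture("top");save(im,"top2.png");P=cloud(d,"top");np.save("top2.npy",P)
im,d=bot.capture("scene");save(im,"scene2.png")
for n in("top","scene"):
    for l in("sensor_center","nest_home","v_stop","nest","plunger"):
        print(n,l,[(round(x["conf"],2),w(x["at"],n)) for x in bot.spot_in(l,n)[:2]])
c=np.array([.505,-.1845]);a=np.radians(10.1);nx=np.array([np.cos(a),np.sin(a)])
P=np.load("top0.npy").reshape(-1,3);q=P[:,:2]-c;u=q@nx*1000;v=q@np.array([-nx[1],nx[0]])*1000;z=P[:,2]*1000
s=(abs(z-33)<4)&(abs(v)<40)&(u>-20)&(u<50)
for lo in range(-30,34,5):
    t=s&(v>=lo)&(v<lo+5)
    if t.sum():print(lo,t.sum(),u[t].min().round(1),u[t].max().round(1))
```

```text
[ 0.4707 -0.1887  0.1458] 10.221216631883303 [-0.2025  0.2383 -1.9701] [ 0.018   0.0298 -0.0004] [-34.4996  27.8138 103.1622   0.0244  49.1054  45.2632]
top sensor_center []
top nest_home [(0.91, array([ 0.5289, -0.175 ,  0.0328]))]
top v_stop [(0.78, array([ 0.5355, -0.1782,  0.0346]))]
top nest []
top plunger []
scene sensor_center [(0.68, array([ 0.4565, -0.1689,  0.147 ]))]
scene nest_home [(0.66, array([ 0.5231, -0.1738,  0.0275]))]
scene v_stop [(0.8, array([ 0.5229, -0.1648,  0.0333]))]
scene nest [(0.89, array([ 0.4883, -0.1717,  0.0102]))]
scene plunger []
-30 9 16.3 32.8
-25 28 7.2 33.0
-20 38 3.6 32.6
-15 34 6.8 32.9
-10 33 9.8 35.1
-5 33 12.9 44.1
0 35 14.0 44.8
5 31 9.4 35.1
10 37 6.3 32.5
15 34 4.7 33.1
20 33 3.7 32.6
25 11 16.7 31.0
```

View pics/scene2.png

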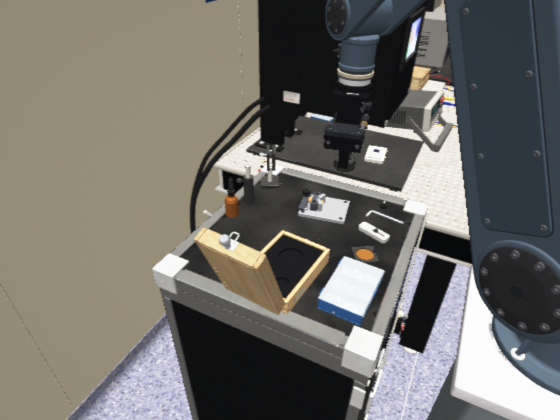

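The sensor is held above the nest (px 345,160) and the case is empty with its lid open. The V profile confirms the nest pose, so I'm lowering the sensor now.

Request:
move_arm(
  increments=[
    {"xyz": [2.5,1.9,30],"roll": 0,"grip": 45},
    {"xyz": [0,0,35],"roll": 0,"grip": 45},
    {"xyz": [0,0,30],"roll": 0,"grip": 45},
    {"xyz": [0,0,15],"roll": 0,"grip": 45},
    {"xyz": [0,0,0],"roll": 0,"grip": 45},
  ],
)

```text
time_s: 12.95
position: [0.4719, -0.19, 0.0327]
tcp_rot: [[0.984, 0.179, -0.006], [0.179, -0.984, 0.004], [-0.005, -0.005, -1.0]]
force: [0.2, 0.9, -2.2]
opening: 0.533
grasp_force: 30.0
```

Request:
move_arm(
  increments=[
    {"xyz": [0,0,4],"roll": 0,"grip": 45},
    {"xyz": [0,0,2],"roll": 0,"grip": 45},
    {"xyz": [0,0,1],"roll": 0,"grip": 45},
    {"xyz": [0,0,0],"roll": 0,"grip": 45},
  ],
)

```text
time_s: 13.28
position: [0.4747, -0.1917, 0.0298]
tcp_rot: [[0.984, 0.179, 0.002], [0.179, -0.984, -0.001], [0.002, 0.002, -1.0]]
force: [0.1, 0.1, -2.2]
opening: 0.53
grasp_force: 30.0
```

Request:
move_arm(
  increments=[
    {"xyz": [0,0,1.5],"roll": 0,"grip": 45},
    {"xyz": [0,0,1.5],"roll": 0,"grip": 45},
    {"xyz": [0,0,0],"roll": 0,"grip": 45},
  ],
)

```text
time_s: 13.53
position: [0.4741, -0.1914, 0.0261]
tcp_rot: [[0.984, 0.179, 0.001], [0.179, -0.984, -0.0], [0.0, 0.0, -1.0]]
force: [0.6, 0.2, -1.3]
opening: 0.529
grasp_force: 30.0
```

Request:
move_arm(
  increments=[
    {"xyz": [0,0,1],"roll": 0,"grip": 45},
    {"xyz": [0,0,0],"roll": 0,"grip": 45},
  ],
)

```text
time_s: 13.7
position: [0.474, -0.1913, 0.0249]
tcp_rot: [[0.984, 0.179, 0.0], [0.179, -0.984, -0.0], [0.0, 0.0, -1.0]]
force: [-0.3, -0.5, -1.5]
opening: 0.528
grasp_force: 30.0
```

Request:
move_arm(
  increments=[
    {"xyz": [0,0,1],"roll": 0,"grip": 45},
    {"xyz": [0,0,0],"roll": 0,"grip": 45},
  ],
)

```text
time_s: 13.87
position: [0.474, -0.1913, 0.0245]
tcp_rot: [[0.984, 0.179, 0.0], [0.179, -0.984, -0.0], [0.0, 0.0, -1.0]]
force: [-1.4, 1.0, 4.0]
opening: 0.531
grasp_force: 30.0
```

Request:
move_arm(
  increments=[
    {"xyz": [0,0,-0.5],"roll": 0,"grip": 66},
    {"xyz": [0,0,0],"roll": 0,"grip": 66},
    {"xyz": [0,-1.2,0],"roll": 0,"grip": 66},
    {"xyz": [0,0,4],"roll": 0,"grip": 66},
    {"xyz": [0,0,4.5],"roll": 0,"grip": 66},
  ],
)

```text
time_s: 14.28
position: [0.474, -0.1902, 0.0157]
tcp_rot: [[0.984, 0.179, 0.001], [0.179, -0.984, -0.0], [0.0, 0.0, -1.0]]
force: [0.2, -0.2, -0.4]
opening: 0.657
grasp_force: 0.0
```

Request:
move_arm(
  increments=[
    {"xyz": [0,0,0],"roll": 0,"grip": 66},
    {"xyz": [0,0,0],"roll": 0,"grip": 66},
  ],
)

```text
time_s: 14.45
position: [0.4734, -0.1899, 0.0153]
tcp_rot: [[0.984, 0.179, -0.001], [0.179, -0.984, 0.001], [-0.001, -0.001, -1.0]]
force: [0.0, -0.9, -0.8]
opening: 0.661
grasp_force: 0.0
```

Request:
move_arm(
  increments=[
    {"xyz": [0,0,0],"roll": 0,"grip": 45},
    {"xyz": [0,0,0],"roll": 0,"grip": 45},
    {"xyz": [0,0,0],"roll": 0,"grip": 45},
    {"xyz": [0,0,0],"roll": 0,"grip": 45},
    {"xyz": [0,0,0],"roll": 0,"grip": 45},
  ],
)

```text
time_s: 14.87
position: [0.4738, -0.1901, 0.0159]
tcp_rot: [[0.984, 0.179, 0.0], [0.179, -0.984, -0.0], [0.0, 0.0, -1.0]]
force: [-0.0, -0.1, -1.0]
opening: 0.537
grasp_force: 30.0
```

Request:
move_arm(
  increments=[
    {"xyz": [3,0,0],"roll": 0,"grip": 45},
    {"xyz": [3,0,0],"roll": 0,"grip": 45},
    {"xyz": [3,0,0],"roll": 0,"grip": 45},
    {"xyz": [0,0,0],"roll": 0,"grip": 45},
  ],
)

```text
time_s: 15.2
position: [0.4836, -0.1886, 0.0159]
tcp_rot: [[0.984, 0.179, 0.001], [0.179, -0.984, -0.001], [0.001, 0.001, -1.0]]
force: [0.2, 0.4, -0.6]
opening: 0.541
grasp_force: 30.0
```

Request:
move_arm(
  increments=[
    {"xyz": [2,0,0],"roll": 0,"grip": 45},
    {"xyz": [2,0,0],"roll": 0,"grip": 45},
    {"xyz": [0,0,0],"roll": 0,"grip": 45},
  ],
)

```text
time_s: 15.45
position: [0.4871, -0.1878, 0.0159]
tcp_rot: [[0.984, 0.179, 0.001], [0.179, -0.984, -0.0], [0.001, 0.0, -1.0]]
force: [0.6, -0.4, -0.7]
opening: 0.539
grasp_force: 30.0
```

Request:
move_arm(
  increments=[
    {"xyz": [1,0,0],"roll": 0,"grip": 45},
    {"xyz": [0,0,0],"roll": 0,"grip": 45},
  ],
)

```text
time_s: 15.62
position: [0.4877, -0.1875, 0.0159]
tcp_rot: [[0.984, 0.179, 0.0], [0.179, -0.984, 0.0], [0.0, 0.0, -1.0]]
force: [-0.6, 0.2, -0.4]
opening: 0.537
grasp_force: 30.0
```

Request:
move_arm(
  increments=[
    {"xyz": [1,0,0],"roll": 0,"grip": 45},
    {"xyz": [0,0,0],"roll": 0,"grip": 45},
  ],
)

```text
time_s: 15.78
position: [0.4884, -0.1873, 0.0158]
tcp_rot: [[0.984, 0.179, -0.0], [0.179, -0.984, 0.0], [-0.0, -0.0, -1.0]]
force: [-0.8, 0.5, -0.3]
opening: 0.541
grasp_force: 30.0
```

Request:
move_arm(
  increments=[
    {"xyz": [1,0,0],"roll": 0,"grip": 45},
    {"xyz": [0,0,0],"roll": 0,"grip": 45},
  ],
)

```text
time_s: 15.95
position: [0.4887, -0.1872, 0.0158]
tcp_rot: [[0.984, 0.179, -0.002], [0.179, -0.984, 0.0], [-0.002, -0.001, -1.0]]
force: [-4.0, -2.0, 0.7]
opening: 0.534
grasp_force: 30.0
```

Request:
move_arm(
  increments=[
    {"xyz": [1,0,0],"roll": 0,"grip": 45},
    {"xyz": [0,0,0],"roll": 0,"grip": 45},
  ],
)

```text
time_s: 16.12
position: [0.4897, -0.187, 0.0158]
tcp_rot: [[0.984, 0.179, -0.002], [0.179, -0.984, 0.001], [-0.002, -0.001, -1.0]]
force: [-4.0, -2.3, 2.5]
opening: 0.54
grasp_force: 30.0
```

Request:
move_arm(
  increments=[
    {"xyz": [1,0,0],"roll": 0,"grip": 45},
    {"xyz": [1,0,0],"roll": 0,"grip": 45},
    {"xyz": [0,0,0],"roll": 0,"grip": 45},
  ],
)

```text
time_s: 16.37
position: [0.4916, -0.1866, 0.0158]
tcp_rot: [[0.984, 0.179, -0.002], [0.179, -0.984, 0.001], [-0.002, -0.001, -1.0]]
force: [-4.5, -2.8, 2.5]
opening: 0.532
grasp_force: 30.0
```

Request:
move_arm(
  increments=[
    {"xyz": [1,0,0],"roll": 0,"grip": 45},
    {"xyz": [1,0,0],"roll": 0,"grip": 45},
    {"xyz": [0,0,0],"roll": 0,"grip": 45},
  ],
)

```text
time_s: 16.62
position: [0.4931, -0.1863, 0.0158]
tcp_rot: [[0.984, 0.179, -0.003], [0.18, -0.984, 0.001], [-0.003, -0.001, -1.0]]
force: [-5.8, -3.0, 3.1]
opening: 0.539
grasp_force: 30.0
```

Request:
move_arm(
  increments=[
    {"xyz": [0.7,0,0],"roll": 0,"grip": 45},
    {"xyz": [0,0,0],"roll": 0,"grip": 45},
  ],
)

```text
time_s: 16.78
position: [0.4931, -0.1862, 0.0158]
tcp_rot: [[0.984, 0.18, -0.004], [0.18, -0.984, 0.001], [-0.004, -0.001, -1.0]]
force: [-7.7, -2.8, 2.5]
opening: 0.537
grasp_force: 30.0
```

Request:
move_arm(
  increments=[
    {"xyz": [0.7,0,0],"roll": 0,"grip": 45},
    {"xyz": [0,0,0],"roll": 0,"grip": 45},
  ],
)

```text
time_s: 16.95
position: [0.4931, -0.1862, 0.0158]
tcp_rot: [[0.984, 0.18, -0.005], [0.18, -0.984, 0.001], [-0.005, -0.002, -1.0]]
force: [-9.9, -5.4, 4.0]
opening: 0.535
grasp_force: 30.0
```

Request:
move_arm(
  increments=[
    {"xyz": [0.5,0.7,0],"roll": 0,"grip": 45},
    {"xyz": [0,0,0],"roll": 0,"grip": 45},
  ],
)

```text
time_s: 17.12
position: [0.4932, -0.1862, 0.0158]
tcp_rot: [[0.984, 0.18, -0.007], [0.18, -0.984, 0.002], [-0.006, -0.003, -1.0]]
force: [-9.1, -4.3, 5.2]
opening: 0.532
grasp_force: 30.0
```

Request:
move_arm(
  increments=[
    {"xyz": [0.5,0.5,0],"roll": 0,"grip": 45},
    {"xyz": [0,0,0],"roll": 0,"grip": 45},
  ],
)

```text
time_s: 17.28
position: [0.4932, -0.1862, 0.0158]
tcp_rot: [[0.984, 0.18, -0.008], [0.18, -0.984, 0.003], [-0.007, -0.004, -1.0]]
force: [-10.9, -3.6, 6.2]
opening: 0.541
grasp_force: 30.0
```

Request:
move_arm(
  increments=[
    {"xyz": [0.5,0.5,-0.4],"roll": 0,"grip": 45},
    {"xyz": [0.4,0,0],"roll": 0,"grip": 45},
    {"xyz": [0,0,0],"roll": 0,"grip": 45},
  ],
)

```text
time_s: 17.53
position: [0.4932, -0.1862, 0.0159]
tcp_rot: [[0.983, 0.181, -0.01], [0.181, -0.984, 0.003], [-0.009, -0.005, -1.0]]
force: [-12.5, -4.3, 4.5]
opening: 0.533
grasp_force: 30.0
```

```bash
cat > f.py <<'E'
from h import *
a=np.radians(10.2);nx=np.array([np.cos(a),np.sin(a),0]);ny=np.array([-nx[1],nx[0],0])
F=[]
for i in range(4):
    bot.capture("top");s=bot.read_state();f=np.array(s["force"]);F.append([f@nx,f@ny,f[2]])
print(np.array(F),np.mean(F,0),s["position"],s["time_s"],s["moment"])
E
python3 f.py
```

```text
[[-11.8053  -2.2795   4.8251]
 [-12.7054  -1.8237   4.5599]
 [-12.6036  -2.4542   4.402 ]
 [-12.2113  -3.0091   5.3931]] [-12.3314  -2.3916   4.795 ] [ 0.4932 -0.1862  0.0158] 17.7333 [-0.7797  1.9955 -0.0374]
```

Request:
move_arm(
  increments=[
    {"xyz": [0.6,0.8,-0.3],"roll": 0,"grip": 45},
    {"xyz": [0.6,0.5,0],"roll": 0,"grip": 45},
    {"xyz": [0,0,0],"roll": 0,"grip": 45},
  ],
)

```text
time_s: 17.98
position: [0.4933, -0.1863, 0.0159]
tcp_rot: [[0.983, 0.181, -0.013], [0.181, -0.983, 0.005], [-0.012, -0.008, -1.0]]
force: [-12.9, -3.0, 5.5]
opening: 0.537
grasp_force: 30.0
```

```bash
python3 f.py
```

```text
[[-14.4928  -0.3737   4.825 ]
 [-12.9556  -0.662    5.3893]
 [-13.9869  -1.8651   5.2465]
 [-13.2292  -0.9991   5.5927]] [-13.6661  -0.975    5.2634] [ 0.4932 -0.1863  0.0159] 18.1833 [-0.6135  2.2896  0.0429]
```

Request:
move_arm(
  increments=[
    {"xyz": [0.6,0.4,-0.3],"roll": 0,"grip": 45},
    {"xyz": [0,0,0],"roll": 0,"grip": 45},
    {"xyz": [0,0,0],"roll": 0,"grip": 45},
    {"xyz": [0,0,0],"roll": 0,"grip": 45},
    {"xyz": [0,0,0],"roll": 0,"grip": 45},
  ],
)

```text
time_s: 18.6
position: [0.4933, -0.1863, 0.0159]
tcp_rot: [[0.983, 0.181, -0.014], [0.181, -0.983, 0.006], [-0.013, -0.008, -1.0]]
force: [-13.4, -2.7, 4.0]
opening: 0.539
grasp_force: 30.0
```

```bash
python3 f.py
python3 - <<'E'
from h import *
im,d=bot.capture("scene");save(cv2.resize(im[150:330,180:420],None,fx=3,fy=3),"s3.png")
im,d=bot.capture("top");save(cv2.resize(im[100:360,170:430],None,fx=2.2,fy=2.2),"t3.png")
E
```

```text
[[-13.9001  -1.491    4.7874]
 [-14.4154  -0.8409   4.1432]
 [-14.3635  -0.1801   3.0007]
 [-14.2731  -1.0106   3.2384]] [-14.238   -0.8806   3.7924] [ 0.4933 -0.1863  0.0159] 18.8 [-0.6428  2.3594  0.1114]
```

View pics/s3.png

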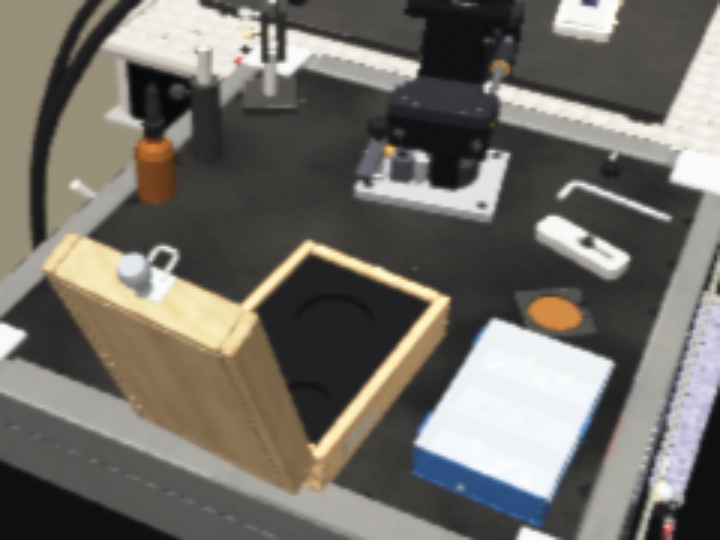

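View pics/t3.png

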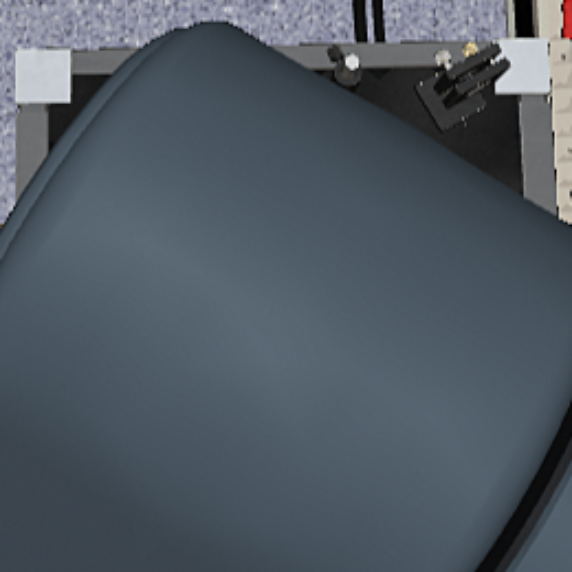

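The push is 14 N, but the TCP travelled only about 5 mm after plunger contact instead of 6. It could be resting on just one jaw, so I'll load it sideways and see whether it slides.

Request:
move_arm(
  increments=[
    {"xyz": [0,1.2,0],"roll": 0,"grip": 45},
    {"xyz": [0,1.2,0],"roll": 0,"grip": 45},
    {"xyz": [0,0,0],"roll": 0,"grip": 45},
  ],
)

```text
time_s: 19.15
position: [0.4939, -0.1872, 0.0159]
tcp_rot: [[0.984, 0.18, -0.014], [0.18, -0.984, 0.008], [-0.012, -0.01, -1.0]]
force: [-11.2, 2.8, 5.4]
opening: 0.54
grasp_force: 30.0
```

```bash
python3 f.py
```

```text
[[-10.3353   4.0163   5.8249]
 [-11.1252   3.4825   4.6756]
 [-10.1104   3.946    5.3562]
 [-10.5992   3.832    4.6562]] [-10.5425   3.8192   5.1283] [ 0.4939 -0.1872  0.0159] 19.35 [0.2611 1.8937 0.0731]
```

Request:
move_arm(
  increments=[
    {"xyz": [0.8,-0.4,0],"roll": 0,"grip": 45},
    {"xyz": [0.8,-0.4,-0.2],"roll": 0,"grip": 45},
    {"xyz": [0,0,0],"roll": 0,"grip": 45},
  ],
)

```text
time_s: 19.6
position: [0.4941, -0.1871, 0.0159]
tcp_rot: [[0.983, 0.182, -0.016], [0.182, -0.983, 0.007], [-0.015, -0.01, -1.0]]
force: [-15.2, -3.2, 5.1]
opening: 0.54
grasp_force: 30.0
```

```bash
python3 f.py
```

```text
[[-15.99    -0.4161   5.0354]
 [-15.9922  -1.1665   4.3352]
 [-14.2351   0.1674   5.0761]
 [-15.6043  -0.4928   4.4735]] [-15.4554  -0.477    4.7301] [ 0.494  -0.1871  0.0159] 19.8 [-0.6184  2.6434  0.1441]
```

The sensor slid about 1 mm sideways and 0.5 mm inward. It now sits on both jaws with the sideways force balanced and the push at 15.5 N, so I'm holding it.

Request:
move_arm(
  increments=[
    {"xyz": [0,0,0],"roll": 0,"grip": 45},
    {"xyz": [0,0,0],"roll": 0,"grip": 45},
    {"xyz": [0,0,0],"roll": 0,"grip": 45},
    {"xyz": [0,0,0],"roll": 0,"grip": 45},
    {"xyz": [0,0,0],"roll": 0,"grip": 45},
  ],
)

```text
time_s: 20.22
position: [0.494, -0.1871, 0.0159]
tcp_rot: [[0.983, 0.182, -0.016], [0.182, -0.983, 0.007], [-0.015, -0.01, -1.0]]
force: [-14.8, -1.9, 4.5]
opening: 0.536
grasp_force: 30.0
```

Request:
move_arm(
  increments=[
    {"xyz": [0,0,0],"roll": 0,"grip": 45},
    {"xyz": [0,0,0],"roll": 0,"grip": 45},
    {"xyz": [0,0,0],"roll": 0,"grip": 45},
    {"xyz": [0,0,0],"roll": 0,"grip": 45},
    {"xyz": [0,0,0],"roll": 0,"grip": 45},
  ],
)

```text
time_s: 20.63
position: [0.494, -0.1871, 0.0159]
tcp_rot: [[0.983, 0.182, -0.016], [0.182, -0.983, 0.007], [-0.015, -0.01, -1.0]]
force: [-15.4, -3.3, 5.1]
opening: 0.538
grasp_force: 30.0
```

Request:
move_arm(
  increments=[
    {"xyz": [0,0,0],"roll": 0,"grip": 45},
    {"xyz": [0,0,0],"roll": 0,"grip": 45},
    {"xyz": [0,0,0],"roll": 0,"grip": 45},
    {"xyz": [0,0,0],"roll": 0,"grip": 45},
    {"xyz": [0,0,0],"roll": 0,"grip": 45},
  ],
)

```text
time_s: 21.05
position: [0.494, -0.1871, 0.0159]
tcp_rot: [[0.983, 0.182, -0.016], [0.182, -0.983, 0.007], [-0.015, -0.01, -1.0]]
force: [-15.8, -3.5, 4.5]
opening: 0.538
grasp_force: 30.0
```

Request:
move_arm(
  increments=[
    {"xyz": [0,0,0],"roll": 0,"grip": 45},
    {"xyz": [0,0,0],"roll": 0,"grip": 45},
    {"xyz": [0,0,0],"roll": 0,"grip": 45},
    {"xyz": [0,0,0],"roll": 0,"grip": 45},
    {"xyz": [0,0,0],"roll": 0,"grip": 45},
  ],
)

```text
time_s: 21.47
position: [0.494, -0.1871, 0.0159]
tcp_rot: [[0.983, 0.182, -0.016], [0.182, -0.983, 0.007], [-0.015, -0.01, -1.0]]
force: [-14.7, -3.5, 4.2]
opening: 0.534
grasp_force: 30.0
```

Request:
move_arm(
  increments=[
    {"xyz": [0,0,0],"roll": 0,"grip": 45},
    {"xyz": [0,0,0],"roll": 0,"grip": 45},
    {"xyz": [0,0,0],"roll": 0,"grip": 45},
    {"xyz": [0,0,0],"roll": 0,"grip": 45},
    {"xyz": [0,0,0],"roll": 0,"grip": 45},
  ],
)

```text
time_s: 21.88
position: [0.494, -0.1871, 0.0159]
tcp_rot: [[0.983, 0.182, -0.016], [0.182, -0.983, 0.007], [-0.015, -0.01, -1.0]]
force: [-15.5, -3.3, 5.0]
opening: 0.535
grasp_force: 30.0
```

Request:
move_arm(
  increments=[
    {"xyz": [0,0,0],"roll": 0,"grip": 45},
    {"xyz": [0,0,0],"roll": 0,"grip": 45},
    {"xyz": [0,0,0],"roll": 0,"grip": 45},
    {"xyz": [0,0,0],"roll": 0,"grip": 45},
    {"xyz": [0,0,0],"roll": 0,"grip": 45},
  ],
)

```text
time_s: 22.3
position: [0.494, -0.1871, 0.0159]
tcp_rot: [[0.983, 0.182, -0.016], [0.182, -0.983, 0.007], [-0.015, -0.01, -1.0]]
force: [-15.2, -2.4, 4.9]
opening: 0.532
grasp_force: 30.0
```

```bash
python3 f.py
```

```text
[[-15.8756   0.3817   5.03  ]
 [-15.2441   0.0531   5.5612]
 [-15.9653  -0.4814   4.1169]
 [-15.908   -0.5344   5.0722]] [-15.7482  -0.1452   4.9451] [ 0.494  -0.1871  0.0159] 22.5 [-0.6149  2.6137  0.1222]
```

The push stayed steady for more than 2.5 s with the pose unchanged, so I'm handing in.

```bash
python3 -c "
from rig import bot
print(bot.hand_in())"
```

```text
the job is handed in; nothing more can be done
None
```

I handed the job in with the case open and its lid leaning back. By the force and position readings, the sensor is home on both V jaws, still held and pressed in at about 15.5 N, steady for over 2.5 s. The gripper blocked the camera's view of the seat, so I could not check it by eye.

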